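# Sort bisque bowls by the drag of their feet and nest them

### The job

The bisque bowls all look alike, but some have had their feet polished and others are still rough: tell which by sliding them on their feet across the stone slab and feeling the drag. Nest all the smooth-footed ones upright, one inside the other, in a single stack near the middle of the ware board, and all the rough-footed ones likewise in the sanding tray. Set the bowls down, never drop them, and do not shove or knock over the bottle, the jars, the brush cup or the saucer.

Things in the scene. Friction and masses are not known exactly. Their poses are not given: they have to be found in the camera images.
- bowl_a (a point): loose cream bisque bowl, 0.17 to 0.25 kg, one of six of the same look (four to six present): 36 mm tall; straight collar at the top, 68 mm across, 20 mm tall, wall 4 mm; below it the body tapers to a flat 51 mm foot. Point on its axis half-way up, z up. Nested in another, its collar rests on the other's rim, 20 mm higher, with 2 mm side play. Its foot is rough or polished, which cannot be seen
- bowl_b (a point): loose cream bisque bowl, 0.17 to 0.25 kg, one of six of the same look (four to six present): 36 mm tall; straight collar at the top, 68 mm across, 20 mm tall, wall 4 mm; below it the body tapers to a flat 51 mm foot. Point on its axis half-way up, z up. Nested in another, its collar rests on the other's rim, 20 mm higher, with 2 mm side play. Its foot is rough or polished, which cannot be seen
- bowl_c (a point): loose cream bisque bowl, 0.17 to 0.25 kg, one of six of the same look (four to six present): 36 mm tall; straight collar at the top, 68 mm across, 20 mm tall, wall 4 mm; below it the body tapers to a flat 51 mm foot. Point on its axis half-way up, z up. Nested in another, its collar rests on the other's rim, 20 mm higher, with 2 mm side play. Its foot is rough or polished, which cannot be seen
- bowl_d (a point): loose cream bisque bowl, 0.17 to 0.25 kg, one of six of the same look (four to six present): 36 mm tall; straight collar at the top, 68 mm across, 20 mm tall, wall 4 mm; below it the body tapers to a flat 51 mm foot. Point on its axis half-way up, z up. Nested in another, its collar rests on the other's rim, 20 mm higher, with 2 mm side play. Its foot is rough or polished, which cannot be seen
- bowl_e (a point): loose cream bisque bowl, 0.17 to 0.25 kg, one of six of the same look (four to six present): 36 mm tall; straight collar at the top, 68 mm across, 20 mm tall, wall 4 mm; below it the body tapers to a flat 51 mm foot. Point on its axis half-way up, z up. Nested in another, its collar rests on the other's rim, 20 mm higher, with 2 mm side play. Its foot is rough or polished, which cannot be seen
- bowl_f (a point): loose cream bisque bowl, 0.17 to 0.25 kg, one of six of the same look (four to six present): 36 mm tall; straight collar at the top, 68 mm across, 20 mm tall, wall 4 mm; below it the body tapers to a flat 51 mm foot. Point on its axis half-way up, z up. Nested in another, its collar rests on the other's rim, 20 mm higher, with 2 mm side play. Its foot is rough or polished, which cannot be seen
- slab_top (a point): fixed polished grey-green stone slab 160 x 160 x 16 mm, for feeling feet; the point is the centre of its top face, z up, x and y along its sides. Sliding on it, a polished foot drags with about 0.1 of the force that presses it down (its weight included), a rough foot with 0.45 to 0.9; polished feet slip easily on other things too
- board_top (a point): fixed plywood ware board 160 x 160 mm, its top 20 mm above the table; the point is the centre of its top face, z up
- tray_floor (a point): fixed steel sanding tray with a dark abrasive sheet in it, 160 x 160 mm outside, 18 mm tall, walls 4 mm; the point is the centre of its floor, 4 mm above the table, z up
- paint_bottle: bystander, loose: green-grey squeeze bottle, 42 mm across, 82 mm tall; origin under its foot
- glaze_jar: bystander, loose: small glaze jar, 42 mm across, 62 mm tall; origin under its foot
- palette: bystander, loose: white paint saucer, 110 mm across, 14 mm tall; origin under its foot
- tint_pot: bystander, loose: small reddish jar, 40 mm across, 50 mm tall; origin under its foot
- brush_cup: bystander, loose: grey cup 72 mm across, 100 mm tall, with brushes up to 180 mm; origin under its foot
Mind the look-alikes: they are no part of the job. Leave any purple, red or turquoise look-alike of the part that bears bowl_e alone.

How it is judged:
On the way:
1. a bowl is slid on its foot across the stone slab (((contact force between rough_bowl1 and slab above 0.4 N and linear speed of rough_bowl1 above 0.01 m/s and angle between rough_bowl1's own z axis and vertical below 0.15 rad) or (contact force between smooth_bowl1 and slab above 0.4 N and linear speed of smooth_bowl1 above 0.01 m/s and angle between smooth_bowl1's own z axis and vertical below 0.15 rad) or (contact force between smooth_bowl2 and slab above 0.4 N and linear speed of smooth_bowl2 above 0.01 m/s and angle between smooth_bowl2's own z axis and vertical below 0.15 rad) or (contact force between rough_bowl2 and slab above 0.4 N and linear speed of rough_bowl2 above 0.01 m/s and angle between rough_bowl2's own z axis and vertical below 0.15 rad) or (contact force between smooth_bowl3 and slab above 0.4 N and linear speed of smooth_bowl3 above 0.01 m/s and angle between smooth_bowl3's own z axis and vertical below 0.15 rad) or (contact force between rough_bowl3 and slab above 0.4 N and linear speed of rough_bowl3 above 0.01 m/s and angle between rough_bowl3's own z axis and vertical below 0.15 rad))), for 0.1 s.
At the end, for the whole second after the job is handed in: the smooth bowls on the ware board, the rough ones in the tray (which of bowl_a to bowl_f they are is not told), each within 60 mm of the middle, upright (0.1 rad), at rest; those of each place nested in one stack, axes within 8 mm, seated to within 7 mm (horizontal distance between each of smooth_bowl1, smooth_bowl2, smooth_bowl3 and board_top below 0.06 m and angle between each of smooth_bowl1, smooth_bowl2, smooth_bowl3, rough_bowl1, rough_bowl2, rough_bowl3's own z axis and vertical below 0.1 rad and height (world z) of each of smooth_bowl1, smooth_bowl2, smooth_bowl3 below 0.067 m and linear speed of each of smooth_bowl1, smooth_bowl2, smooth_bowl3, rough_bowl1, rough_bowl2, rough_bowl3 below 0.02 m/s and horizontal distance between each of smooth_bowl2, smooth_bowl3 and smooth_bowl1 below 0.008 m and horizontal distance between smooth_bowl3 and smooth_bowl2 below 0.008 m and horizontal distance between each of rough_bowl1, rough_bowl2, rough_bowl3 and tray_floor below 0.06 m and height (world z) of each of rough_bowl1, rough_bowl2, rough_bowl3 below 0.051 m and horizontal distance between each of rough_bowl2, rough_bowl3 and rough_bowl1 below 0.008 m and horizontal distance between rough_bowl3 and rough_bowl2 below 0.008 m); the robot touches nothing.
It fails at once if a bystander is shoved (over 50 mm) or knocked over (distance of any of paint_bottle, glaze_jar, tint_pot, palette, brush_cup from where it was at the start of the episode above 0.05 m or angle between any of paint_bottle, glaze_jar, tint_pot, palette, brush_cup's own z axis and vertical above 0.5 rad).
It fails at once if a bowl is dropped (falls freely by more than about 6 cm) ((linear speed of rough_bowl1 above 1.1 m/s and contact force between rough_bowl1 and the fingers below 0.2 N) or (linear speed of smooth_bowl1 above 1.1 m/s and contact force between smooth_bowl1 and the fingers below 0.2 N) or (linear speed of smooth_bowl2 above 1.1 m/s and contact force between smooth_bowl2 and the fingers below 0.2 N) or (linear speed of rough_bowl2 above 1.1 m/s and contact force between rough_bowl2 and the fingers below 0.2 N) or (linear speed of smooth_bowl3 above 1.1 m/s and contact force between smooth_bowl3 and the fingers below 0.2 N) or (linear speed of rough_bowl3 above 1.1 m/s and contact force between rough_bowl3 and the fingers below 0.2 N)).
Of rough_bowl1, smooth_bowl1, smooth_bowl2, rough_bowl2, smooth_bowl3, rough_bowl3 only 4 to 6 are there at a start; the rules pass over those that are not, and their reading is None.
At some moment in a run one of rough_bowl1, rough_bowl2, rough_bowl3 may be knocked a few centimetres aside while the robot is not near it.
It also fails if it takes over 210 s, if anything falls off the work surface, if the arm or the gripper's body presses on something with over 40 N, if the wrist force passes 120 N, or if a joint passes its speed limit or range.

### The arm

A 7-joint arm with a two-finger parallel gripper is mounted at the origin on the work surface. World frame = base frame: x ahead of the robot, y to its left, z up, the work surface at z = 0. Lengths are in m, angles in rad, forces in N, time in s.
With the tool pointing down it reaches from about 0.35 to 0.9 m from the base axis. Payload 19.9 kg.
Tool frame: the origin (TCP) lies midway between the tips of the shut fingers; the grasp point (between the pads) lies 19 mm behind it; z points along the fingers, y is the line along which they close (so a half turn about z gives the same grasp; the last joint's range is limited). The gripper opens to 94 mm and grips with 3 to 60 N. Pads are 16 mm wide; open, the fingers measure 119 mm over their backs; the gripper's body (75 mm by 177 mm) begins 78 mm behind the grasp point.
Start: joints at [-1.3, 0.417, -0.01, 1.614, 0.005, 1.111, -0.053], TCP at [0.192, 0.595, 0.205] pointing down, gripper open.
Joint ranges: [-2.81, 2.81], [-0.39, 2.02], [-1.27, 1.25], [0.06, 2.57], [-1.19, 4.33], [0.19, 2], [-2.82, 2.82]. Speed limits (rad/s): [1.89, 1.89, 2.39, 2.39, 3.01, 3.01, 3.01].

### API

Orientations are given as a rotation vector (axis times angle).
In Python, from cell import * gives the robot as it stands.
- The arm moves only by the shell command python3 -m inch 'ROWS' [FORCE]. ROWS is a JSON object of lists of equal length, an entry for each row: "offset": the shift along the tool's x, y, z in m, a list of three; "dr": the turn, a rotation vector about the tool's x, y, z in degrees, a list of three; "grip": the opening, from -1 (shut) to 1 (fully open). A call has 1 to 8 rows; each row is the pose to reach, as a shift and turn from the pose commanded when the call began, along the tool's axes at that moment; what a row does not reach only later rows make up. A row lasts 1/8 s, in which the tool goes at most 62.5 mm and 10.7 degrees, less where a joint would pass 70% of its speed; a pose out of reach is approached as far as the arm can. A call with a gripper value outside its range is refused whole. The fingers move at their own pace and stop on an object; FORCE is the grip in N (left out, the last holds). Time passes only in rows, so rows that repeat a pose let the fingers close. It gives the time, the measured TCP pose, the force, the opening and the grip force at its end, in the units of the state.
- get_obs(): the state, without advancing time (a new reading comes with each control period).
- capture(name): name is "scene" or "top"; returns a dict with "frame" (384x512x3 uint8, red, green, blue), "depth" (384x512 float32, m along the optical axis (not along the pixel's ray), 0 where there is no reading), "camera_matrix" (3x3 intrinsics, pixels), "R" (3x3) and "t" (3): a world point X has camera coordinates R X + t. Camera axes: x right, y down, z forward; pixel columns grow to the right and rows downward; lengths in m; the calibration is good to about 2 mm. A picture is of the moment at which its call begins.
- sign_off(): hands the job in; it is judged then, once.
Trained networks look in a picture, given as the dict that the camera call returned (one of the last four; its "shot" number tells which), for a name from the list of things; names that differ only in an ending like _2 or _b are one class to them, and where a whole thing is asked for, a point or a joint stands for the part that bears it (a point fixed in the world has none). Each returns a list of dicts, best first, with "confidence" (0 to 1); they miss things now and then, are a little off and sometimes report something else, mostly with a low value. They report only what shows in the picture. A call takes as long as a camera call. They do not tell look-alikes from the thing itself.
- recognise(name, picture): "xyz" ([x, y, z] in m, in the coordinates of the camera as it stood for that picture, good to about 4 mm: the middle of the surface that is visible of it).
- trace(name, picture): "pixels" (384x512 bool, what is visible of it).
- spot_point(name, picture): "xyz" ([x, y, z] in m, in the coordinates of the camera as it stood for that picture, good to about 4 mm: a listed point, or the origin of a listed thing).
The state is a dict: "time": time; "joint_positions": joint angles; "qvel": joint speeds; "joint_torque": joint torques, N m; "tcp_pos": TCP position; "orientation": TCP orientation; "ft_force": force on the tool from outside, world axes, zero at the start; "moment": the same for the moment, N m; "grip_width": finger opening in m; "grasp_force": force on a finger pad.
Only numpy, scipy, OpenCV 4.12 (cv2) and the standard library are available. Lean on these libraries where they do the work, as an engineer would, in place of code of your own. Each camera call takes 0.05 s, during which the arm holds its last target. There are 200 camera calls.

## Working session

There is one attempt and no reset: what is moved stays moved. The work goes in short steps, Python scripts to look and compute and a shell command to move; the robot and the scene stay as the last step left them, time stands still between calls to the robot, and variables do not carry over. Pictures are saved under pics/ and viewed, at most 14 in all, crops included, and the job is handed in when it is done.

```bash
mkdir -p pics; cat > h.py <<'E'
from cell import *
import numpy as np, cv2
def world(pic,p): return np.array(pic["R"]).T@(np.array(p)-np.array(pic["t"]))
def pts(pic):
    K=np.array(pic["camera_matrix"]);d=pic["depth"];v,u=np.mgrid[:384,:512]
    P=np.stack([(u-K[0,2])/K[0,0]*d,(v-K[1,2])/K[1,1]*d,d],-1)
    return (P-np.array(pic["t"]))@np.array(pic["R"])
def pix(pic,X):
    c=np.array(pic["R"])@np.array(X)+np.array(pic["t"]);k=np.array(pic["camera_matrix"])@c
    return (k[:2]/k[2]).round().astype(int)
def save(pic,n): cv2.imwrite("pics/"+n,pic["frame"][:,:,::-1])
E
python3 - <<'E'
from h import *
import pprint
o=get_obs();pprint.pprint(o)
for c in("top","scene"):
    p=capture(c);save(p,c+"0.png")
    print(c,np.round(-np.array(p["R"]).T@p["t"],3))
    for n in["bowl_a","slab_top","board_top","tray_floor","paint_bottle","glaze_jar","palette","tint_pot","brush_cup"]:
        for r in spot_point(n,p):
            w=world(p,r["xyz"]);print(n,round(r["confidence"],2),w.round(3),pix(p,w))
E
```

```text
{'ft_force': array([-0.1971381 ,  1.20140463,  0.6166389 ]),
 'grasp_force': 0.0,
 'grip_width': 0.09406928779214542,
 'joint_positions': array([-1.30052335,  0.41798279, -0.01030895,  1.61418158,  0.00470788,
        1.1107043 , -0.05300133]),
 'joint_torque': array([ 2.18323066e-04, -8.51270056e+01,  6.38533160e-01, -4.25976634e+01,
       -4.88109933e-02,  1.87815906e-02,  1.53312922e-04]),
 'moment': array([-0.03095561,  0.01717529,  0.03177793]),
 'orientation': array([-4.87710901e-01, -3.10340548e+00,  1.96112977e-03]),
 'qvel': array([ 0.00124032,  0.00136491,  0.00012547,  0.00017736,  0.00027964,
       -0.00056938, -0.00046527]),
 'tcp_pos': array([0.19160965, 0.59449782, 0.20481665]),
 'time': 0.0}
top [0.393 0.008 1.495]
bowl_a 0.84 [0.377 0.475 0.015] [120 222]
bowl_a 0.79 [0.305 0.189 0.018] [202 244]
bowl_a 0.72 [ 0.413 -0.307  0.018] [344 213]
bowl_a 0.64 [ 0.433 -0.195  0.014] [312 207]
bowl_a 0.64 [0.265 0.291 0.016] [173 255]
bowl_a 0.63 [ 0.459 -0.062  0.02 ] [275 199]
bowl_a 0.52 [0.446 0.2   0.016] [200 203]
slab_top 0.95 [ 0.617 -0.286  0.013] [338 155]
board_t
[... 684 characters left out ...]
 0.019] [160 181]
bowl_a 0.66 [0.3   0.192 0.018] [303 170]
bowl_a 0.62 [0.378 0.471 0.018] [386 185]
bowl_a 0.56 [0.447 0.201 0.016] [308 194]
bowl_a 0.51 [0.263 0.29  0.018] [330 167]
slab_top 0.57 [ 0.613 -0.287  0.015] [149 217]
board_top 0.71 [ 0.598 -0.002  0.02 ] [242 217]
board_top 0.61 [0.447 0.201 0.015] [307 194]
board_top 0.5 [0.688 0.134 0.002] [287 243]
tray_floor 0.86 [0.612 0.271 0.003] [333 229]
paint_bottle 0.57 [ 0.595  0.136 -0.004] [288 225]
glaze_jar 0.72 [ 0.611 -0.283  0.014] [150 217]
glaze_jar 0.54 [ 0.609 -0.139  0.002] [197 222]
palette 0.78 [ 0.503 -0.475 -0.001] [103 198]
tint_pot 0.42 [ 0.596  0.136 -0.004] [288 225]
brush_cup 0.69 [0.527 0.465 0.003] [393 215]
```

```bash
python3 - <<'E'
import cv2
im=cv2.imread("pics/top0.png")[100:280,90:420]
cv2.imwrite("pics/top0c.png",cv2.resize(im,None,fx=2.4,fy=2.4,interpolation=cv2.INTER_CUBIC))
E
```

```text
(no output)
```

View pics/top0c.png

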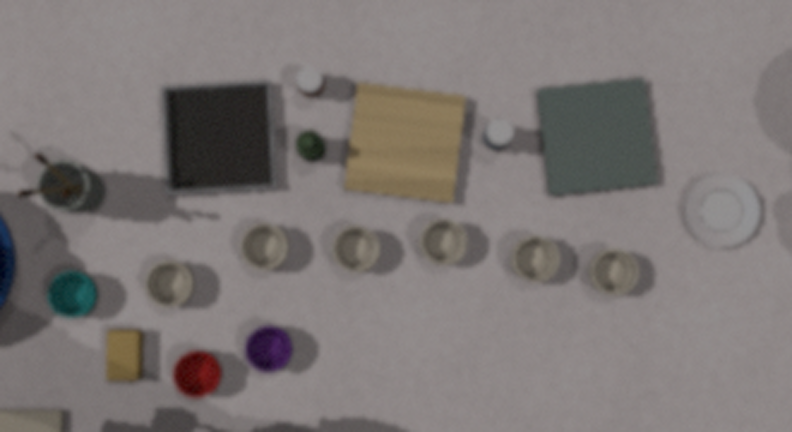

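View pics/scene0.png

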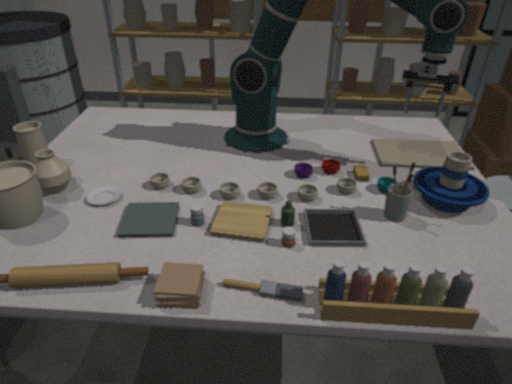

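Top crop: six cream bowls sit in a row at crop pixels (615,271), (537,260), (445,242), (357,248), (265,247) and (170,284). The purple (269,348), red (198,373) and turquoise (73,293) ones are the look-alikes and will be left alone. The tray is at (220,135), the board at (405,142) and the slab at (600,137). I'll start with the cream bowl nearest the arm, at about (0.393, 0.334), and take a closer fit of its position on the way.

```bash
cat >> h.py <<'E'
from scipy.spatial.transform import Rotation as Ro
from scipy.optimize import least_squares
def rel(t,yaw=True):
    """offset in tool axes from measured pose to world TCP target t, and turn to y||world y, tool down"""
    o=get_obs();R=Ro.from_rotvec(o["orientation"])
    off=R.inv().apply(np.array(t)-o["tcp_pos"])
    G=Ro.from_matrix(np.diag([-1,1,-1.]));dr=(R.inv()*G).as_rotvec(degrees=True)
    return "off",off.round(4).tolist(),"dr",dr.round(1).tolist()
def bowls(near=None,cams=("top","scene")):
    """cream bowls seen by nets in both cameras: list of (cam, xyz, conf)"""
    out=[]
    for c in cams:
        p=capture(c)
        for r in spot_point("bowl_a",p):
            w=world(p,r["xyz"])
            if near is not None and np.linalg.norm(w[:2]-near)>.09: continue
            m=None
            out.append((c,w.round(3).tolist(),round(r["confidence"],2)))
    return out
def rimfit(p,xy,z,r=.034):
    """centre of the rim circle at height z by depth points near the rim top"""
    P=pts(p).reshape(-1,3);k=(np.hypot(*(P[:,:2]-xy).T)<.05)&(abs(P[:,2]-z)<.006)&(p["depth"].ravel()>0)
    Q=P[k,:2]
    if len(Q)<8: return None
    s=least_squares(lambda c:np.hypot(*(Q-c).T)-(r-.002),xy,loss="soft_l1",f_scale=.003)
    return s.x.round(4).tolist(),len(Q)
E
python3 - <<'E'
from h import *
B=[(.413,-.306),(.432,-.193),(.456,-.059),(.443,.067),(.446,.2),(.393,.334)]
for c in("top","scene"):
    p=capture(c)
    for b in B: print(c,b,rimfit(p,np.array(b),.036))
print(rel((.393,.334,.16)))
E
python3 -m inch '{"offset":[[-0.271,-0.187,0.045],[-0.271,-0.187,0.045],[-0.271,-0.187,0.045],[-0.271,-0.187,0.045],[-0.271,-0.187,0.045],[-0.271,-0.187,0.045],[-0.271,-0.187,0.045],[-0.271,-0.187,0.045]],"dr":[[0,0,-17.9],[0,0,-17.9],[0,0,-17.9],[0,0,-17.9],[0,0,-17.9],[0,0,-17.9],[0,0,-17.9],[0,0,-17.9]],"grip":[1,1,1,1,1,1,1,1]}' 15
```

```text
top (0.413, -0.306) ([0.4122, -0.3069], 74)
top (0.432, -0.193) ([0.4304, -0.1935], 63)
top (0.456, -0.059) ([0.4544, -0.0606], 65)
top (0.443, 0.067) ([0.4439, 0.0652], 63)
top (0.446, 0.2) ([0.4466, 0.197], 60)
top (0.393, 0.334) ([0.3927, 0.332], 65)
scene (0.413, -0.306) ([0.4151, -0.3064], 86)
scene (0.432, -0.193) ([0.4334, -0.1924], 81)
scene (0.456, -0.059) ([0.4573, -0.0601], 85)
scene (0.443, 0.067) ([0.4469, 0.066], 83)
scene (0.446, 0.2) ([0.4492, 0.1977], 89)
scene (0.393, 0.334) ([0.3956, 0.333], 80)
('off', [-0.2716, -0.1865, 0.0455], 'dr', [-0.0, 0.0, -17.9])
time: 2.1
tcp_pos: [0.3917, 0.3348, 0.1606]
orientation: [0.003, -3.142, -0.001]
ft_force: [-0.6, 0.5, -0.6]
grip_width: 0.094
grasp_force: 0.0
```

```bash
python3 -m inch '{"offset":[[-0.002,-0.002,0.05],[-0.002,-0.002,0.10],[-0.002,-0.002,0.14],[-0.002,-0.002,0.147],[-0.002,-0.002,0.147],[-0.002,-0.002,0.147],[-0.002,-0.002,0.147],[-0.002,-0.002,0.147]],"dr":[[0,0,0],[0,0,0],[0,0,0],[0,0,0],[0,0,0],[0,0,0],[0,0,0],[0,0,0]],"grip":[1,1,1,1,1,0.3,0.3,0.3]}' 15
python3 -m inch '{"offset":[[0,0,0],[0,0,0],[0,0,0],[0,0,0]],"dr":[[0,0,0],[0,0,0],[0,0,0],[0,0,0]],"grip":[0.3,0.3,0.3,0.3]}' 15
```

```text
time: 3.1
tcp_pos: [0.3946, 0.3321, 0.0141]
orientation: [-0.001, 3.141, 0.001]
ft_force: [0.3, -0.1, 10.1]
grip_width: 0.0679
grasp_force: 14.9
time: 3.6
tcp_pos: [0.3946, 0.3321, 0.0141]
orientation: [-0.001, 3.141, 0.001]
ft_force: [-1.9, -1.0, 9.9]
grip_width: 0.0679
grasp_force: 15.0
```

```bash
python3 -m inch '{"offset":[[0,0,-0.03],[0,0,-0.09],[0,0,-0.15],[-0.02,-0.05,-0.15],[-0.04,-0.105,-0.15],[-0.06,-0.16,-0.15],[-0.08,-0.21,-0.15],[-0.10,-0.265,-0.15]],"dr":[[0,0,0],[0,0,0],[0,0,0],[0,0,0],[0,0,0],[0,0,0],[0,0,0],[0,0,0]],"grip":[0.3,0.3,0.3,0.3,0.3,0.3,0.3,0.3]}' 15
python3 -m inch '{"offset":[[-0.12,-0.327,0],[-0.12,-0.327,0],[-0.12,-0.327,0],[-0.12,-0.327,0],[-0.12,-0.327,0],[-0.12,-0.327,0],[-0.12,-0.327,0],[-0.12,-0.327,0]],"dr":[[0,0,0],[0,0,0],[0,0,0],[0,0,0],[0,0,0],[0,0,0],[0,0,0],[0,0,0]],"grip":[0.3,0.3,0.3,0.3,0.3,0.3,0.3,0.3]}' 15
```

```text
time: 4.6
tcp_pos: [0.4947, 0.0653, 0.1637]
orientation: [-0.002, 3.141, 0.0]
ft_force: [0.7, 0.5, -2.6]
grip_width: 0.0679
grasp_force: 15.0
time: 5.6
tcp_pos: [0.6144, -0.2594, 0.1632]
orientation: [0.001, -3.141, -0.001]
ft_force: [-0.1, 0.3, -1.9]
grip_width: 0.0679
grasp_force: 15.0
```

```bash
python3 -m inch '{"offset":[[0,0,0.06],[0,0,0.11],[0,0,0.13],[0,0,0.13]],"dr":[[0,0,0],[0,0,0],[0,0,0],[0,0,0]],"grip":[0.3,0.3,0.3,0.3]}' 15
for i in 1 2 3; do python3 -m inch '{"offset":[[0,0,0.001],[0,0,0.001]],"dr":[[0,0,0],[0,0,0]],"grip":[0.3,0.3]}' 20; done | egrep 'force|tcp'
```

```text
time: 6.1
tcp_pos: [0.6147, -0.2595, 0.0336]
orientation: [0.002, -3.141, -0.0]
ft_force: [-0.0, -0.2, -1.0]
grip_width: 0.0678
grasp_force: 15.0
tcp_pos: [0.6155, -0.2604, 0.0342]
ft_force: [-0.8, -0.5, -2.3]
grasp_force: 20.0
tcp_pos: [0.6147, -0.2602, 0.0318]
ft_force: [0.5, 0.5, -1.2]
grasp_force: 20.0
tcp_pos: [0.6146, -0.2601, 0.0304]
ft_force: [-0.3, 0.6, -2.5]
grasp_force: 20.0
```

```bash
for i in 1 2 3; do python3 -m inch '{"offset":[[0,0,0.001],[0,0,0.001]],"dr":[[0,0,0],[0,0,0]],"grip":[0.3,0.3]}' 20; done | egrep 'ft_force|tcp'
```

```text
tcp_pos: [0.615, -0.2603, 0.0298]
ft_force: [0.5, 0.4, 2.1]
tcp_pos: [0.6156, -0.2606, 0.0297]
ft_force: [-0.9, 1.2, 11.2]
tcp_pos: [0.6162, -0.2609, 0.0295]
ft_force: [-1.7, 0.9, 19.7]
```

```bash
for i in 1 2 3; do python3 -m inch '{"offset":[[0,-0.004,0],[0,-0.008,0],[0,-0.012,0]],"dr":[[0,0,0],[0,0,0],[0,0,0]],"grip":[0.3,0.3,0.3]}' 30; done | egrep 'ft_force|tcp|time'
```

```text
time: 7.98
tcp_pos: [0.6164, -0.2727, 0.0295]
ft_force: [0.1, 1.7, 17.9]
time: 8.35
tcp_pos: [0.6164, -0.2847, 0.0295]
ft_force: [0.8, 2.2, 19.0]
time: 8.72
tcp_pos: [0.6164, -0.2967, 0.0295]
ft_force: [-0.5, 1.8, 18.8]
```

```bash
python3 -m inch '{"offset":[[0,0,-0.05],[0,0,-0.11],[0,0.03,-0.13],[0.005,0.09,-0.13],[0.01,0.15,-0.13],[0.012,0.21,-0.13],[0.015,0.26,-0.13],[0.015,0.292,-0.13]],"dr":[[0,0,0],[0,0,0],[0,0,0],[0,0,0],[0,0,0],[0,0,0],[0,0,0],[0,0,0]],"grip":[0.3,0.3,0.3,0.3,0.3,0.3,0.3,0.3]}' 20
python3 -m inch '{"offset":[[0,0,0],[0,0,0.06],[0,0,0.11],[0,0,0.118],[0,0,0.121],[0,0,0.1225],[0,0,0.1225]],"dr":[[0,0,0],[0,0,0],[0,0,0],[0,0,0],[0,0,0],[0,0,0],[0,0,0]],"grip":[0.3,0.3,0.3,0.3,0.3,0.3,0.3]}' 20
```

```text
time: 9.72
tcp_pos: [0.599, -0.0013, 0.1574]
orientation: [0.005, -3.141, -0.001]
ft_force: [0.8, 0.1, -2.0]
grip_width: 0.0679
grasp_force: 20.0
time: 10.6
tcp_pos: [0.6002, -0.0041, 0.0363]
orientation: [-0.001, 3.14, 0.0]
ft_force: [-0.2, -0.3, -2.5]
grip_width: 0.068
grasp_force: 20.0
```

```bash
for i in 1 2; do python3 -m inch '{"offset":[[0,0,0.001],[0,0,0.001]],"dr":[[0,0,0],[0,0,0]],"grip":[0.3,0.3]}' 20; done | egrep 'ft_force|tcp'
```

```text
tcp_pos: [0.5996, -0.0041, 0.0343]
ft_force: [-0.3, -0.3, -2.7]
tcp_pos: [0.6, -0.0042, 0.0335]
ft_force: [-1.9, 0.1, 5.3]
```

```bash
python3 -m inch '{"offset":[[0,0,0],[0,0,0],[0,0,-0.05],[0,0,-0.11],[0.03,0.04,-0.13],[0.07,0.09,-0.13],[0.11,0.15,-0.13],[0.152,0.201,-0.13]],"dr":[[0,0,0],[0,0,0],[0,0,0],[0,0,0],[0,0,0],[0,0,0],[0,0,0],[0,0,0]],"grip":[0.6,1,1,1,1,1,1,1]}' 20
python3 - <<'E'
from h import *
for c in("top","scene"):
    p=capture(c);save(p,c+"1.png")
    print(c,"stack",rimfit(p,np.array((.600,-.004)),.056),"next",rimfit(p,np.array((.448,.197)),.036))
print(rel((.448,.1975,.014)))
E
```

```text
time: 12.1
tcp_pos: [0.4553, 0.1869, 0.1632]
orientation: [-0.001, 3.141, 0.0]
ft_force: [0.2, 0.6, 0.6]
grip_width: 0.0942
grasp_force: 0.0
top stack ([0.5976, -0.0061], 68) next None
scene stack ([0.6006, -0.0048], 107) next ([0.4494, 0.1976], 91)
('off', [0.0047, 0.007, 0.149], 'dr', [0.1, -0.1, 0.5])
```

```bash
python3 -m inch '{"offset":[[0.003,0.005,0.05],[0.004,0.006,0.09],[0.004,0.006,0.09]],"dr":[[0,0,0],[0,0,0],[0,0,0]],"grip":[1,1,1]}' 15
python3 -c "
from h import *
print(rel((.448,.1975,.014)))"
```

```text
time: 12.58
tcp_pos: [0.4512, 0.1904, 0.0712]
orientation: [0.001, -3.138, 0.004]
ft_force: [0.1, -0.2, 0.3]
grip_width: 0.0941
grasp_force: 0.0
('off', [0.003, 0.0073, 0.0572], 'dr', [-0.1, -0.2, 0.0])
```

```bash
python3 -m inch '{"offset":[[0.003,0.007,0.02],[0.003,0.007,0.05],[0.003,0.007,0.057],[0.003,0.007,0.057],[0.003,0.007,0.057],[0.003,0.007,0.057],[0.003,0.007,0.057]],"dr":[[0,0,0],[0,0,0],[0,0,0],[0,0,0],[0,0,0],[0,0,0],[0,0,0]],"grip":[1,1,1,1,0.3,0.3,0.3]}' 15
python3 -c "
from h import *
print(rel((.615,-.26,.16)))"
```

```text
time: 13.45
tcp_pos: [0.4498, 0.1985, 0.0164]
orientation: [-0.001, 3.141, 0.0]
ft_force: [-1.1, -0.2, 7.6]
grip_width: 0.0676
grasp_force: 15.0
('off', [-0.165, -0.4585, -0.1436], 'dr', [0.0, 0.0, 0.0])
```

```bash
python3 -m inch '{"offset":[[0,0,-0.04],[0,0,-0.10],[-0.01,-0.03,-0.145],[-0.03,-0.08,-0.145],[-0.05,-0.14,-0.145],[-0.07,-0.195,-0.145],[-0.09,-0.25,-0.145],[-0.11,-0.305,-0.145]],"dr":[[0,0,0],[0,0,0],[0,0,0],[0,0,0],[0,0,0],[0,0,0],[0,0,0],[0,0,0]],"grip":[0.3,0.3,0.3,0.3,0.3,0.3,0.3,0.3]}' 20 | grep tcp
python3 -m inch '{"offset":[[-0.02,-0.05,0],[-0.04,-0.105,0],[-0.055,-0.153,0],[-0.055,-0.153,0.01],[-0.055,-0.153,0.06],[-0.055,-0.153,0.11],[-0.055,-0.153,0.125],[-0.055,-0.153,0.125]],"dr":[[0,0,0],[0,0,0],[0,0,0],[0,0,0],[0,0,0],[0,0,0],[0,0,0],[0,0,0]],"grip":[0.3,0.3,0.3,0.3,0.3,0.3,0.3,0.3]}' 25
for i in 1 2 3; do python3 -m inch '{"offset":[[0,0,0.001],[0,0,0.001]],"dr":[[0,0,0],[0,0,0]],"grip":[0.3,0.3]}' 25; done | egrep 'ft_force|tcp'
```

```text
tcp_pos: [0.56, -0.1084, 0.1611]
time: 15.45
tcp_pos: [0.6148, -0.2593, 0.0363]
orientation: [0.001, -3.141, -0.0]
ft_force: [-0.8, -0.4, -1.0]
grip_width: 0.0678
grasp_force: 25.0
tcp_pos: [0.6156, -0.2598, 0.0365]
ft_force: [-0.3, 0.7, -1.1]
tcp_pos: [0.6149, -0.2596, 0.0343]
ft_force: [-0.9, 0.1, -1.7]
tcp_pos: [0.6147, -0.2596, 0.0329]
ft_force: [0.3, 0.5, -2.2]
```

```bash
for i in 1 2 3; do python3 -m inch '{"offset":[[0,0,0.001],[0,0,0.001]],"dr":[[0,0,0],[0,0,0]],"grip":[0.3,0.3]}' 25; done | egrep 'ft_force|tcp'
```

```text
tcp_pos: [0.6152, -0.2598, 0.0324]
ft_force: [-0.6, -0.3, 3.6]
tcp_pos: [0.6158, -0.2601, 0.0323]
ft_force: [-1.1, -0.1, 13.7]
tcp_pos: [0.6164, -0.2604, 0.0322]
ft_force: [-1.3, 0.3, 22.2]
```

```bash
for i in 1 2 3; do python3 -m inch '{"offset":[[0,-0.004,0],[0,-0.008,0],[0,-0.012,0]],"dr":[[0,0,0],[0,0,0],[0,0,0]],"grip":[0.3,0.3,0.3]}' 30; done | egrep 'ft_force|tcp|time'
```

```text
time: 17.32
tcp_pos: [0.6166, -0.2722, 0.0322]
ft_force: [-0.3, 1.9, 20.9]
time: 17.7
tcp_pos: [0.6167, -0.2842, 0.0322]
ft_force: [0.1, 2.0, 21.7]
time: 18.08
tcp_pos: [0.6166, -0.2962, 0.0322]
ft_force: [-0.0, 1.8, 21.3]
```

```bash
python3 -m inch '{"offset":[[0,0,-0.05],[0,0,-0.11],[0,0.03,-0.13],[0.005,0.09,-0.13],[0.01,0.15,-0.13],[0.012,0.21,-0.13],[0.0165,0.26,-0.13],[0.0165,0.2915,-0.13]],"dr":[[0,0,0],[0,0,0],[0,0,0],[0,0,0],[0,0,0],[0,0,0],[0,0,0],[0,0,0]],"grip":[0.3,0.3,0.3,0.3,0.3,0.3,0.3,0.3]}' 20 | grep tcp
python3 -m inch '{"offset":[[0,0,0],[0,0,0.03],[0,0,0.06],[0,0,0.06]],"dr":[[0,0,0],[0,0,0],[0,0,0],[0,0,0]],"grip":[0.3,0.3,0.3,0.3]}' 20
python3 -c "
from h import *
print(rel((.600,-.0045,.058)))"
```

```text
tcp_pos: [0.5976, -0.0012, 0.1599]
time: 19.58
tcp_pos: [0.5968, -0.0051, 0.0983]
orientation: [-0.001, -3.138, 0.001]
ft_force: [-0.2, -0.7, -1.5]
grip_width: 0.0682
grasp_force: 20.0
('off', [-0.0033, 0.0007, 0.0403], 'dr', [-0.1, -0.2, -0.0])
```

```bash
python3 -m inch '{"offset":[[-0.001,0,0.01],[-0.001,0,0.025],[-0.001,0,0.034],[-0.001,0,0.038],[-0.001,0,0.038]],"dr":[[0,0,0],[0,0,0],[0,0,0],[0,0,0],[0,0,0]],"grip":[0.3,0.3,0.3,0.3,0.3]}' 20 | egrep "ft_f|tcp"
for i in 1 2 3; do python3 -m inch '{"offset":[[0,0,0.001],[0,0,0.001]],"dr":[[0,0,0],[0,0,0]],"grip":[0.3,0.3]}' 20; done | egrep 'ft_force|tcp'
```

```text
tcp_pos: [0.5991, -0.0041, 0.0618]
ft_force: [0.2, -0.0, -0.9]
tcp_pos: [0.5993, -0.0041, 0.0612]
ft_force: [0.6, 0.4, -2.2]
tcp_pos: [0.5992, -0.0041, 0.06]
ft_force: [-0.3, -0.6, -2.0]
tcp_pos: [0.5991, -0.0041, 0.0589]
ft_force: [-0.3, -0.6, -2.6]
```

```bash
for i in 1 2 3 4; do python3 -m inch '{"offset":[[0,0,0.001],[0,0,0.001]],"dr":[[0,0,0],[0,0,0]],"grip":[0.3,0.3]}' 20; done | egrep 'ft_force|tcp'
```

```text
tcp_pos: [0.5991, -0.0041, 0.0579]
ft_force: [0.1, -0.4, -2.1]
tcp_pos: [0.5991, -0.0041, 0.0569]
ft_force: [0.6, 0.2, -1.7]
tcp_pos: [0.5993, -0.0041, 0.0562]
ft_force: [0.3, 0.6, 1.8]
tcp_pos: [0.5999, -0.0042, 0.0561]
ft_force: [-5.1, 0.6, 16.0]
```

```bash
python3 -m inch '{"offset":[[0,0,0],[0,0,0],[0,0,-0.05],[0,0,-0.10],[0.05,0.02,-0.10],[0.10,0.045,-0.10],[0.153,0.07,-0.08],[0.153,0.07,-0.04]],"dr":[[0,0,0],[0,0,0],[0,0,0],[0,0,0],[0,0,0],[0,0,0],[0,0,0],[0,0,0]],"grip":[0.6,1,1,1,1,1,1,1]}' 20
python3 - <<'E'
from h import *
for c in("top","scene"):
    p=capture(c)
    print(c,"stack",rimfit(p,np.array((.600,-.004)),.076),"next",rimfit(p,np.array((.4455,.0655)),.036))
print(rel((.4455,.0655,.014)))
E
```

```text
time: 22.95
tcp_pos: [0.4443, 0.0681, 0.0958]
orientation: [-0.006, 3.139, 0.004]
ft_force: [1.2, -0.3, -0.3]
grip_width: 0.0939
grasp_force: 0.0
top stack ([0.5959, -0.0057], 67) next None
scene stack ([0.5992, -0.0046], 108) next ([0.4467, 0.0667], 83)
('off', [-0.0017, -0.0002, 0.0789], 'dr', [-0.1, -0.2, 0.1])
```

```bash
python3 -m inch '{"offset":[[-0.001,0,0.05],[-0.001,0,0.075],[-0.001,0,0.079],[-0.001,0,0.079],[-0.001,0,0.079],[-0.001,0,0.079],[-0.001,0,0.079]],"dr":[[0,0,0],[0,0,0],[0,0,0],[0,0,0],[0,0,0],[0,0,0],[0,0,0]],"grip":[1,1,1,1,0.3,0.3,0.3]}' 15
python3 -c "
from h import *
print(rel((.615,-.26,.16)))"
```

```text
time: 23.92
tcp_pos: [0.4475, 0.0661, 0.0165]
orientation: [-0.001, 3.141, 0.001]
ft_force: [-1.0, 0.8, 7.0]
grip_width: 0.07
grasp_force: 15.0
('off', [-0.1674, -0.3261, -0.1435], 'dr', [0.0, 0.0, 0.0])
```

```bash
python3 -m inch '{"offset":[[0,0,-0.04],[0,0,-0.10],[-0.025,-0.05,-0.145],[-0.053,-0.105,-0.145],[-0.08,-0.16,-0.145],[-0.108,-0.21,-0.145],[-0.135,-0.265,-0.145],[-0.167,-0.326,-0.145]],"dr":[[0,0,0],[0,0,0],[0,0,0],[0,0,0],[0,0,0],[0,0,0],[0,0,0],[0,0,0]],"grip":[0.3,0.3,0.3,0.3,0.3,0.3,0.3,0.3]}' 20 
python3 -m inch '{"offset":[[0,0,0],[0,0,0.06],[0,0,0.11],[0,0,0.125],[0,0,0.125],[0,0,0.1265]],"dr":[[0,0,0],[0,0,0],[0,0,0],[0,0,0],[0,0,0],[0,0,0]],"grip":[0.3,0.3,0.3,0.3,0.3,0.3]}' 25
for i in 1 2 3; do python3 -m inch '{"offset":[[0,0,0.001],[0,0,0.001]],"dr":[[0,0,0],[0,0,0]],"grip":[0.3,0.3]}' 25; done | egrep 'ft_force|tcp'
```

```text
time: 24.92
tcp_pos: [0.6119, -0.256, 0.1608]
orientation: [0.002, -3.141, -0.0]
ft_force: [1.3, 1.0, -0.4]
grip_width: 0.0699
grasp_force: 20.0
time: 25.68
tcp_pos: [0.6125, -0.2548, 0.0367]
orientation: [-0.001, 3.139, -0.002]
ft_force: [0.6, -0.4, -2.2]
grip_width: 0.0702
grasp_force: 25.0
tcp_pos: [0.6117, -0.2545, 0.0343]
ft_force: [0.1, 0.1, -3.1]
tcp_pos: [0.6113, -0.2544, 0.0325]
ft_force: [-0.5, 0.2, -2.6]
tcp_pos: [0.6118, -0.2547, 0.0324]
ft_force: [-2.0, 1.3, 9.0]
```

```bash
python3 -m inch '{"offset":[[0,0,0.001],[0,0,0.001]],"dr":[[0,0,0],[0,0,0]],"grip":[0.3,0.3]}' 30 | egrep 'ft_force|tcp'; for i in 1 2 3; do python3 -m inch '{"offset":[[0,-0.004,0],[0,-0.008,0],[0,-0.012,0]],"dr":[[0,0,0],[0,0,0],[0,0,0]],"grip":[0.3,0.3,0.3]}' 30; done | egrep 'ft_force|tcp|time'
```

```text
tcp_pos: [0.6123, -0.2549, 0.0322]
ft_force: [-4.1, 2.4, 19.7]
time: 27.05
tcp_pos: [0.613, -0.2662, 0.0323]
ft_force: [0.6, 4.9, 18.3]
time: 27.42
tcp_pos: [0.613, -0.2783, 0.0323]
ft_force: [-0.1, 5.0, 16.9]
time: 27.8
tcp_pos: [0.613, -0.2903, 0.0323]
ft_force: [-0.6, 5.2, 17.2]
```

```bash
for i in 1 2 3; do python3 -m inch '{"offset":[[0,0.004,0],[0,0.008,0],[0,0.012,0]],"dr":[[0,0,0],[0,0,0],[0,0,0]],"grip":[0.3,0.3,0.3]}' 30; done | egrep 'ft_force|tcp|width|orient'
python3 - <<'E'
from h import *
p=capture("scene")
f=p["frame"];u,v=pix(p,(.613,-.27,.03))
c=f[max(0,v-60):v+50,max(0,u-70):u+70]
cv2.imwrite("pics/s2.png",cv2.resize(c,None,fx=4,fy=4,interpolation=cv2.INTER_CUBIC)[:,:,::-1])
E
```

```text
tcp_pos: [0.6126, -0.28, 0.0324]
orientation: [0.0, 3.138, -0.004]
ft_force: [0.7, -3.1, 14.2]
grip_width: 0.0698
tcp_pos: [0.6126, -0.268, 0.0323]
orientation: [0.0, 3.138, -0.004]
ft_force: [0.2, -3.3, 14.1]
grip_width: 0.0697
tcp_pos: [0.6126, -0.256, 0.0323]
orientation: [0.0, 3.138, -0.004]
ft_force: [0.1, -3.8, 13.8]
grip_width: 0.0698
```

View pics/s2.png

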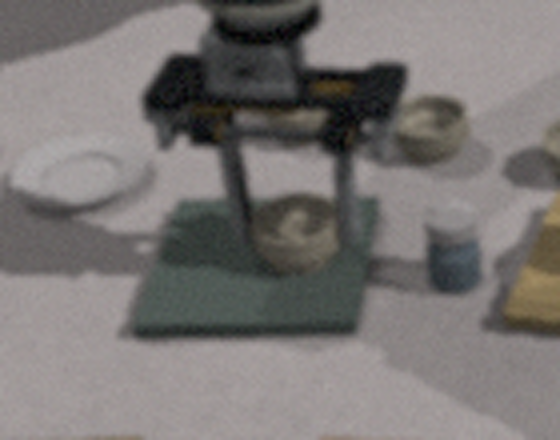

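The slide reads about 0.25, which fits neither class, and the bowl looks a little cocked in the grip. I'll let go of it on the slab, regrip it level and feel again.

```bash
python3 -m inch '{"offset":[[0,0,-0.002],[0,0,-0.002],[0,0,-0.002],[0.0,0,-0.05],[0.06,0,-0.1],[0.12,0,-0.1],[0.16,0,-0.1],[0.16,0,-0.1]],"dr":[[0,0,0],[0,0,0],[0,0,0],[0,0,0],[0,0,0],[0,0,0],[0,0,0],[0,0,0]],"grip":[0.5,1,1,1,1,1,1,1]}' 20
python3 - <<'E'
from h import *
for c in("top","scene"):
    p=capture(c);save(p,c+"2.png")
    print(c,rimfit(p,np.array((.612,-.256)),.052),world(p,[0,0,0]).round(2))
    P=pts(p).reshape(-1,3);k=(np.hypot(P[:,0]-.612,P[:,1]+.256)<.04)
    print(np.percentile(P[k,2],[5,50,90,99]).round(3))
print(rel((.612,-.256,.130)))
E
```

```text
time: 29.98
tcp_pos: [0.4486, -0.2548, 0.131]
orientation: [0.003, 3.141, 0.002]
ft_force: [1.1, 0.5, 0.7]
grip_width: 0.0938
grasp_force: 0.0
top ([0.6072, -0.2555], 73) [0.39 0.01 1.49]
[0.013 0.024 0.052 0.057]
scene ([0.6107, -0.2549], 114) [1.59 0.09 0.77]
[-0.753  0.017  0.049  0.053]
('off', [-0.1602, -0.0016, 0.001], 'dr', [-0.0, 0.1, 0.0])
```

```bash
python3 -m inch '{"offset":[[-0.06,0,0],[-0.12,0,0],[-0.161,0,0],[-0.161,0,0],[-0.161,0,0.05],[-0.161,0,0.085],[-0.161,0,0.1],[-0.161,0,0.1]],"dr":[[0,0,0],[0,0,0],[0,0,0],[0,0,0],[0,0,0],[0,0,0],[0,0,0],[0,0,0]],"grip":[1,1,1,1,1,1,1,1]}' 20 | egrep "tcp"
python3 -m inch '{"offset":[[0,0,0],[0,0,0],[0,0,0],[0,0,0]],"dr":[[0,0,0],[0,0,0],[0,0,0],[0,0,0]],"grip":[0.3,0.3,0.3,0.3]}' 25
```

```text
tcp_pos: [0.6122, -0.2544, 0.0302]
time: 31.58
tcp_pos: [0.6128, -0.2546, 0.0314]
orientation: [-0.001, 3.14, -0.001]
ft_force: [-1.1, 0.8, 6.8]
grip_width: 0.0699
grasp_force: 25.0
```

```bash
python3 -m inch '{"offset":[[0,0,0.001],[0,0,0.0015]],"dr":[[0,0,0],[0,0,0]],"grip":[0.3,0.3]}' 30 | egrep 'ft_force|tcp'; for i in 1 2 3; do python3 -m inch '{"offset":[[0,-0.004,0],[0,-0.008,0],[0,-0.012,0]],"dr":[[0,0,0],[0,0,0],[0,0,0]],"grip":[0.3,0.3,0.3]}' 30; done | egrep 'ft_force|tcp|time'
```

```text
tcp_pos: [0.6134, -0.2549, 0.0313]
ft_force: [-6.8, 3.2, 29.3]
time: 32.2
tcp_pos: [0.6144, -0.2662, 0.0313]
ft_force: [0.7, 5.7, 21.8]
time: 32.58
tcp_pos: [0.6144, -0.2782, 0.0313]
ft_force: [-0.5, 6.0, 21.5]
time: 32.95
tcp_pos: [0.6143, -0.2903, 0.0313]
ft_force: [0.7, 6.0, 21.7]
```

```bash
for i in 1 2; do python3 -m inch '{"offset":[[-0.004,0,0],[-0.008,0,0],[-0.012,0,0]],"dr":[[0,0,0],[0,0,0],[0,0,0]],"grip":[0.3,0.3,0.3]}' 30; done | egrep 'ft_force|tcp|time'; for i in 1 2; do python3 -m inch '{"offset":[[0.004,0,0],[0.008,0,0],[0.012,0,0]],"dr":[[0,0,0],[0,0,0],[0,0,0]],"grip":[0.3,0.3,0.3]}' 30; done | egrep 'ft_force|tcp|time|mom'
```

```text
time: 33.33
tcp_pos: [0.6252, -0.2916, 0.0313]
ft_force: [-5.8, 0.2, 22.2]
time: 33.7
tcp_pos: [0.6373, -0.2916, 0.0313]
ft_force: [-5.9, 0.4, 21.4]
time: 34.08
tcp_pos: [0.6265, -0.2911, 0.0314]
ft_force: [4.6, 0.1, 15.7]
time: 34.45
tcp_pos: [0.6145, -0.2911, 0.0314]
ft_force: [3.7, -0.3, 15.8]
```

```bash
python3 -m inch '{"offset":[[0,0,-0.05],[0,0,-0.11],[0.025,0.05,-0.13],[0.053,0.105,-0.13],[0.08,0.16,-0.13],[0.108,0.22,-0.13],[0.135,0.28,-0.13],[0.160,0.335,-0.13]],"dr":[[0,0,0],[0,0,0],[0,0,0],[0,0,0],[0,0,0],[0,0,0],[0,0,0],[0,0,0]],"grip":[0.3,0.3,0.3,0.3,0.3,0.3,0.3,0.3]}' 20 |grep tcp
python3 -m inch '{"offset":[[0.009,0.022,0],[0.009,0.022,0.03],[0.009,0.022,0.09],[0.009,0.022,0.135],[0.009,0.022,0.14],[0.009,0.022,0.142],[0.009,0.022,0.142]],"dr":[[0,0,0],[0,0,0],[0,0,0],[0,0,0],[0,0,0],[0,0,0],[0,0,0]],"grip":[0.3,0.3,0.3,0.3,0.3,0.3,0.3]}' 20 
for i in 1 2 ; do python3 -m inch '{"offset":[[0,0,0.001],[0,0,0.001]],"dr":[[0,0,0],[0,0,0]],"grip":[0.3,0.3]}' 25; done | egrep 'ft_force|tcp'
```

```text
tcp_pos: [0.4531, 0.0417, 0.1593]
time: 36.33
tcp_pos: [0.4462, 0.0623, 0.0185]
orientation: [-0.001, 3.139, 0.001]
ft_force: [0.2, -0.2, -1.8]
grip_width: 0.0703
grasp_force: 20.0
tcp_pos: [0.4455, 0.0621, 0.0165]
ft_force: [-0.5, -0.0, -2.3]
tcp_pos: [0.4454, 0.0621, 0.0153]
ft_force: [-1.1, 1.2, 8.3]
```

```bash
python3 -m inch '{"offset":[[0,0,0],[0,0,0],[0,0,-0.045],[0,0,-0.07],[-0.005,-0.06,-0.07],[-0.0105,-0.1225,-0.07],[-0.0105,-0.1225,-0.07],[-0.0105,-0.1225,-0.07]],"dr":[[0,0,0],[0,0,0],[0,0,0],[0,0,0],[0,0,0],[0,0,0],[0,0,0],[0,0,0]],"grip":[0.6,1,1,1,1,1,1,1]}' 20
python3 - <<'E'
from h import *
for c in("top","scene"):
    p=capture(c)
    print(c,"left",rimfit(p,np.array((.4455,.062)),.036),"next",rimfit(p,np.array((.456,-.06)),.036))
print(rel((.456,-.060,.015)))
E
```

```text
time: 37.83
tcp_pos: [0.4557, -0.0603, 0.0849]
orientation: [0.0, -3.141, -0.0]
ft_force: [0.1, 0.5, -0.4]
grip_width: 0.0942
grasp_force: 0.0
top left ([0.4403, 0.0606], 61) next None
scene left ([0.4433, 0.0607], 88) next ([0.4578, -0.0597], 81)
('off', [-0.0003, -0.0007, 0.0699], 'dr', [0.0, -0.0, 0.1])
```

```bash
python3 -m inch '{"offset":[[0,0,0.05],[0,0,0.067],[0,0,0.07],[0,0,0.07],[0,0,0.07],[0,0,0.07],[0,0,0.07]],"dr":[[0,0,0],[0,0,0],[0,0,0],[0,0,0],[0,0,0],[0,0,0],[0,0,0]],"grip":[1,1,1,0.3,0.3,0.3,0.3]}' 15
python3 -m inch '{"offset":[[0,0,-0.04],[0,0,-0.10],[-0.03,-0.04,-0.145],[-0.06,-0.08,-0.145],[-0.09,-0.12,-0.145],[-0.12,-0.16,-0.145],[-0.159,-0.2,-0.145],[-0.159,-0.2,-0.145]],"dr":[[0,0,0],[0,0,0],[0,0,0],[0,0,0],[0,0,0],[0,0,0],[0,0,0],[0,0,0]],"grip":[0.3,0.3,0.3,0.3,0.3,0.3,0.3,0.3]}' 20 
python3 -m inch '{"offset":[[0,0,0],[0,0,0.06],[0,0,0.11],[0,0,0.125],[0,0,0.126],[0,0,0.1275],[0,0,0.1275]],"dr":[[0,0,0],[0,0,0],[0,0,0],[0,0,0],[0,0,0],[0,0,0],[0,0,0]],"grip":[0.3,0.3,0.3,0.3,0.3,0.3,0.3]}' 30
for i in 1 2; do python3 -m inch '{"offset":[[0,0,0.001],[0,0,0.001]],"dr":[[0,0,0],[0,0,0]],"grip":[0.3,0.3]}' 30; done | egrep 'ft_force|tcp'
```

```text
time: 38.8
tcp_pos: [0.4562, -0.0603, 0.0156]
orientation: [-0.001, 3.141, 0.0]
ft_force: [-1.3, 2.0, 8.8]
grip_width: 0.0695
grasp_force: 15.0
time: 39.8
tcp_pos: [0.6155, -0.2634, 0.159]
orientation: [-0.003, -3.14, 0.003]
ft_force: [0.1, 0.5, -2.8]
grip_width: 0.0693
grasp_force: 20.0
time: 40.67
tcp_pos: [0.6157, -0.2606, 0.0341]
orientation: [-0.001, 3.14, -0.001]
ft_force: [0.2, 0.2, -2.6]
grip_width: 0.0691
grasp_force: 30.0
tcp_pos: [0.615, -0.2604, 0.0318]
ft_force: [-0.4, -1.2, -0.1]
tcp_pos: [0.6158, -0.2609, 0.0317]
ft_force: [-0.3, -1.0, 9.0]
```

```bash
python3 -m inch '{"offset":[[0,0,0.001],[0,0,0.0015]],"dr":[[0,0,0],[0,0,0]],"grip":[0.3,0.3]}' 30 | egrep 'ft_force|tcp'; for i in 1 2 3; do python3 -m inch '{"offset":[[0,-0.004,0],[0,-0.008,0],[0,-0.012,0]],"dr":[[0,0,0],[0,0,0],[0,0,0]],"grip":[0.3,0.3,0.3]}' 30; done | egrep 'ft_force|tcp|time'
```

```text
tcp_pos: [0.6167, -0.2614, 0.0316]
ft_force: [-2.8, 1.0, 28.0]
time: 41.8
tcp_pos: [0.617, -0.2732, 0.0316]
ft_force: [0.0, 2.0, 23.3]
time: 42.18
tcp_pos: [0.617, -0.2852, 0.0316]
ft_force: [-0.0, 2.3, 22.7]
time: 42.55
tcp_pos: [0.6169, -0.2972, 0.0316]
ft_force: [0.2, 1.8, 22.5]
```

```bash
python3 -m inch '{"offset":[[0,0,-0.05],[0,0,-0.11],[0,0.03,-0.13],[0.005,0.09,-0.13],[0.01,0.15,-0.13],[0.012,0.21,-0.13],[0.0175,0.26,-0.13],[0.0175,0.2925,-0.13]],"dr":[[0,0,0],[0,0,0],[0,0,0],[0,0,0],[0,0,0],[0,0,0],[0,0,0],[0,0,0]],"grip":[0.3,0.3,0.3,0.3,0.3,0.3,0.3,0.3]}' 20 | grep tcp
python3 -m inch '{"offset":[[0,0,0],[0,0,0.03],[0,0,0.04],[0,0,0.04],[0,0,0.04]],"dr":[[0,0,0],[0,0,0],[0,0,0],[0,0,0],[0,0,0]],"grip":[0.3,0.3,0.3,0.3,0.3]}' 20
python3 - <<'E'
from h import *
for c in("top","scene"):
    p=capture(c)
    print(c,"stack",rimfit(p,np.array((.600,-.004)),.076),"held",rimfit(p,np.array((.600,-.004)),.141))
print(rel((.599,-.0045,.081)))
E
```

```text
tcp_pos: [0.5968, -0.0011, 0.1591]
time: 44.18
tcp_pos: [0.5977, -0.0043, 0.1198]
orientation: [-0.0, 3.141, -0.0]
ft_force: [0.8, 0.8, -2.3]
grip_width: 0.0696
grasp_force: 20.0
top stack None held None
scene stack ([0.5989, -0.0049], 81) held ([0.5993, -0.0053], 130)
('off', [-0.0013, -0.0004, 0.0388], 'dr', [0.0, 0.1, 0.0])
```

```bash
python3 -m inch '{"offset":[[0,0,0.01],[0,0,0.025],[0,0,0.036],[0,0,0.040],[0,0,0.041],[0,0,0.041]],"dr":[[0,0,0],[0,0,0],[0,0,0],[0,0,0],[0,0,0],[0,0,0]],"grip":[0.3,0.3,0.3,0.3,0.3,0.3]}' 20 | egrep "ft_f|tcp"
for i in 1 2 3; do python3 -m inch '{"offset":[[0,0,0.001],[0,0,0.001]],"dr":[[0,0,0],[0,0,0]],"grip":[0.3,0.3]}' 20; done | egrep 'ft_force|tcp'
```

```text
tcp_pos: [0.5974, -0.004, 0.0782]
ft_force: [0.1, 0.1, -2.3]
tcp_pos: [0.5973, -0.0039, 0.0771]
ft_force: [0.5, -0.3, -1.2]
tcp_pos: [0.5972, -0.0039, 0.0759]
ft_force: [-0.9, 0.7, -2.8]
tcp_pos: [0.5975, -0.004, 0.0755]
ft_force: [-2.0, 0.4, 6.8]
```

```bash
python3 -m inch '{"offset":[[0,0,0],[0,0,0],[0,0,-0.05],[0,0,-0.07],[0.04,-0.045,-0.07],[0.08,-0.09,-0.07],[0.12,-0.135,-0.07],[0.1655,-0.189,-0.07]],"dr":[[0,0,0],[0,0,0],[0,0,0],[0,0,0],[0,0,0],[0,0,0],[0,0,0],[0,0,0]],"grip":[0.6,1,1,1,1,1,1,1]}' 20
python3 -m inch '{"offset":[[0,0,0.02],[0,0,0.06],[0,0,0.06]],"dr":[[0,0,0],[0,0,0],[0,0,0]],"grip":[1,1,1]}' 20 | grep tcp
python3 - <<'E'
from h import *
for c in("top","scene"):
    p=capture(c)
    print(c,"stack",rimfit(p,np.array((.600,-.004)),.096),"next",rimfit(p,np.array((.432,-.193)),.036))
print(rel((.432,-.193,.015)))
E
```

```text
time: 46.78
tcp_pos: [0.4357, -0.1878, 0.145]
orientation: [-0.002, 3.141, 0.0]
ft_force: [0.4, -0.7, 0.4]
grip_width: 0.0936
grasp_force: 0.0
tcp_pos: [0.4355, -0.1865, 0.0834]
top stack ([0.5956, -0.0055], 69) next None
scene stack ([0.5988, -0.0049], 117) next ([0.4334, -0.1924], 86)
('off', [0.0052, -0.0059, 0.0707], 'dr', [-0.0, -0.0, 0.0])
```

```bash
python3 -m inch '{"offset":[[0.004,-0.006,0.03],[0.004,-0.006,0.06],[0.004,-0.006,0.07],[0.004,-0.006,0.07],[0.004,-0.006,0.07],[0.004,-0.006,0.07],[0.004,-0.006,0.07],[0.004,-0.006,0.07]],"dr":[[0,0,0],[0,0,0],[0,0,0],[0,0,0],[0,0,0],[0,0,0],[0,0,0],[0,0,0]],"grip":[1,1,1,1,0.3,0.3,0.3,0.3]}' 15
python3 -m inch '{"offset":[[0,0,-0.04],[0,0,-0.10],[-0.05,-0.02,-0.145],[-0.11,-0.04,-0.145],[-0.15,-0.06,-0.145],[-0.184,-0.068,-0.145],[-0.184,-0.068,-0.145]],"dr":[[0,0,0],[0,0,0],[0,0,0],[0,0,0],[0,0,0],[0,0,0],[0,0,0]],"grip":[0.3,0.3,0.3,0.3,0.3,0.3,0.3]}' 20 
python3 -m inch '{"offset":[[0,0,0],[0,0,0.06],[0,0,0.11],[0,0,0.125],[0,0,0.126],[0,0,0.1275],[0,0,0.1275]],"dr":[[0,0,0],[0,0,0],[0,0,0],[0,0,0],[0,0,0],[0,0,0],[0,0,0]],"grip":[0.3,0.3,0.3,0.3,0.3,0.3,0.3]}' 30
for i in 1 2; do python3 -m inch '{"offset":[[0,0,0.001],[0,0,0.001]],"dr":[[0,0,0],[0,0,0]],"grip":[0.3,0.3]}' 30; done | egrep 'ft_force|tcp'
```

```text
time: 48.25
tcp_pos: [0.4334, -0.1928, 0.0155]
orientation: [-0.001, 3.141, 0.0]
ft_force: [-1.7, 1.3, 9.9]
grip_width: 0.0697
grasp_force: 14.8
time: 49.12
tcp_pos: [0.6182, -0.2608, 0.1589]
orientation: [0.002, -3.14, 0.001]
ft_force: [0.2, 0.5, -2.8]
grip_width: 0.0693
grasp_force: 19.7
time: 50.0
tcp_pos: [0.6178, -0.261, 0.0341]
orientation: [-0.001, 3.14, -0.001]
ft_force: [-0.2, 0.2, -1.7]
grip_width: 0.0692
grasp_force: 29.6
tcp_pos: [0.6172, -0.2607, 0.0318]
ft_force: [-0.2, 0.5, -2.3]
tcp_pos: [0.6177, -0.261, 0.0316]
ft_force: [-2.6, 0.4, 10.9]
```

```bash
python3 -m inch '{"offset":[[0,0,0.001],[0,0,0.0015]],"dr":[[0,0,0],[0,0,0]],"grip":[0.3,0.3]}' 30 | egrep 'ft_force|tcp'; for i in 1 2 3; do python3 -m inch '{"offset":[[0,-0.004,0],[0,-0.008,0],[0,-0.012,0]],"dr":[[0,0,0],[0,0,0],[0,0,0]],"grip":[0.3,0.3,0.3]}' 30; done | egrep 'ft_force|tcp|time'
```

```text
tcp_pos: [0.6183, -0.2614, 0.0315]
ft_force: [-6.8, 4.4, 31.4]
time: 51.12
tcp_pos: [0.6194, -0.2725, 0.0315]
ft_force: [-0.1, 6.9, 24.2]
time: 51.5
tcp_pos: [0.6194, -0.2846, 0.0315]
ft_force: [1.0, 5.9, 23.9]
time: 51.88
tcp_pos: [0.6194, -0.2966, 0.0315]
ft_force: [-0.2, 6.2, 23.3]
```

```bash
python3 -m inch '{"offset":[[0,0,-0.05],[0,0,-0.11],[0,0.03,-0.14],[0,0.09,-0.14],[0,0.15,-0.14],[0,0.21,-0.14],[0.005,0.27,-0.14],[0.008,0.33,-0.14]],"dr":[[0,0,0],[0,0,0],[0,0,0],[0,0,0],[0,0,0],[0,0,0],[0,0,0],[0,0,0]],"grip":[0.3,0.3,0.3,0.3,0.3,0.3,0.3,0.3]}' 20 | grep tcp
python3 -m inch '{"offset":[[0,0.06,0],[0,0.12,0],[0,0.18,0],[0,0.23,0],[0,0.238,0],[0,0.238,0],[0,0.238,0]],"dr":[[0,0,0],[0,0,0],[0,0,0],[0,0,0],[0,0,0],[0,0,0],[0,0,0]],"grip":[0.3,0.3,0.3,0.3,0.3,0.3,0.3]}' 20 
python3 -c "
from h import *
print(rel((.611,.269,.022)))"
```

```text
tcp_pos: [0.6085, 0.0352, 0.1692]
time: 53.75
tcp_pos: [0.6091, 0.2695, 0.1691]
orientation: [0.002, 3.141, -0.001]
ft_force: [-0.4, -0.3, -2.5]
grip_width: 0.0689
grasp_force: 19.7
('off', [-0.0018, -0.0004, 0.1471], 'dr', [-0.0, 0.0, -0.1])
```

```bash
python3 -m inch '{"offset":[[-0.001,0,0.05],[-0.001,0,0.10],[-0.001,0,0.14],[-0.001,0,0.146],[-0.001,0,0.147],[-0.001,0,0.147]],"dr":[[0,0,0],[0,0,0],[0,0,0],[0,0,0],[0,0,0],[0,0,0]],"grip":[0.3,0.3,0.3,0.3,0.3,0.3]}' 20 | egrep "ft_f|tcp"
for i in 1 2 3; do python3 -m inch '{"offset":[[0,0,0.001],[0,0,0.001]],"dr":[[0,0,0],[0,0,0]],"grip":[0.3,0.3]}' 20; done | egrep 'ft_force|tcp'
```

```text
tcp_pos: [0.6108, 0.2714, 0.0239]
ft_force: [0.4, -0.4, -1.1]
tcp_pos: [0.61, 0.2715, 0.0215]
ft_force: [-0.3, -0.4, -1.0]
tcp_pos: [0.6097, 0.2713, 0.0199]
ft_force: [0.3, -0.3, -3.0]
tcp_pos: [0.6099, 0.2713, 0.0196]
ft_force: [-4.7, -1.1, 8.8]
```

```bash
python3 -m inch '{"offset":[[0,0,0],[0,0,0],[0,0,-0.06],[0,0,-0.12],[0.04,-0.05,-0.13],[0.08,-0.10,-0.13],[0.12,-0.15,-0.13],[0.1575,-0.195,-0.13]],"dr":[[0,0,0],[0,0,0],[0,0,0],[0,0,0],[0,0,0],[0,0,0],[0,0,0],[0,0,0]],"grip":[0.6,1,1,1,1,1,1,1]}' 20 | grep tcp
python3 -m inch '{"offset":[[0.01,-0.015,0.02],[0.01,-0.015,0.06],[0.01,-0.015,0.06]],"dr":[[0,0,0],[0,0,0],[0,0,0]],"grip":[1,1,1]}' 20 | grep tcp
python3 - <<'E'
from h import *
for c in("top","scene"):
    p=capture(c)
    print(c,"tray",rimfit(p,np.array((.609,.27)),.040),"next",rimfit(p,np.array((.442,.061)),.036),"last",rimfit(p,np.array((.413,-.306)),.036))
print(rel((.442,.061,.015)))
E
```

```text
tcp_pos: [0.4521, 0.0759, 0.149]
tcp_pos: [0.442, 0.0617, 0.0877]
top tray ([0.607, 0.2689], 59) next None last ([0.4123, -0.3071], 72)
scene tray ([0.6097, 0.2702], 104) next ([0.4429, 0.0607], 86) last ([0.4154, -0.3062], 84)
('off', [0.0017, -0.0012, 0.0748], 'dr', [-0.0, 0.0, 0.0])
```

```bash
python3 -m inch '{"offset":[[0.001,-0.001,0.03],[0.001,-0.001,0.065],[0.001,-0.001,0.073],[0.001,-0.001,0.073],[0.001,-0.001,0.073],[0.001,-0.001,0.073],[0.001,-0.001,0.073]],"dr":[[0,0,0],[0,0,0],[0,0,0],[0,0,0],[0,0,0],[0,0,0],[0,0,0]],"grip":[1,1,1,1,0.3,0.3,0.3]}' 20
python3 -m inch '{"offset":[[0,0,-0.04],[0,0,-0.10],[-0.03,0.04,-0.145],[-0.07,0.09,-0.145],[-0.11,0.14,-0.145],[-0.15,0.19,-0.145],[-0.1675,0.2095,-0.145],[-0.1675,0.2095,-0.145]],"dr":[[0,0,0],[0,0,0],[0,0,0],[0,0,0],[0,0,0],[0,0,0],[0,0,0],[0,0,0]],"grip":[0.3,0.3,0.3,0.3,0.3,0.3,0.3,0.3]}' 20 | egrep "tcp|ft_f"
python3 -m inch '{"offset":[[0,0,0],[0,0,0.05],[0,0,0.08],[0,0,0.08]],"dr":[[0,0,0],[0,0,0],[0,0,0],[0,0,0]],"grip":[0.3,0.3,0.3,0.3]}' 20 | grep tcp
python3 - <<'E'
from h import *
p=capture("scene")
print("tray",rimfit(p,np.array((.609,.27)),.040),"held",rimfit(p,np.array((.609,.27)),.102))
print(rel((.610,.2712,.042)))
E
```

```text
time: 57.6
tcp_pos: [0.4427, 0.0615, 0.0165]
orientation: [-0.001, 3.141, 0.001]
ft_force: [-1.0, -0.0, 9.9]
grip_width: 0.07
grasp_force: 20.0
tcp_pos: [0.61, 0.2727, 0.1599]
ft_force: [-0.7, -1.1, -1.3]
tcp_pos: [0.6082, 0.2696, 0.0795]
tray ([0.6101, 0.2698], 76) held ([0.6093, 0.2688], 107)
('off', [-0.0006, 0.0011, 0.0394], 'dr', [-0.0, -0.0, -0.0])
```

```bash
python3 -m inch '{"offset":[[-0.001,0.001,0.015],[-0.001,0.001,0.03],[-0.001,0.001,0.037],[-0.001,0.001,0.0375],[-0.001,0.001,0.038]],"dr":[[0,0,0],[0,0,0],[0,0,0],[0,0,0],[0,0,0]],"grip":[0.3,0.3,0.3,0.3,0.3]}' 20 | egrep "ft_f|tcp"
for i in 1 2 3; do python3 -m inch '{"offset":[[0,0,0.001],[0,0,0.001]],"dr":[[0,0,0],[0,0,0]],"grip":[0.3,0.3]}' 20; done | egrep 'ft_force|tcp'
```

```text
tcp_pos: [0.6109, 0.2719, 0.0433]
ft_force: [-0.1, -0.1, -2.0]
tcp_pos: [0.6107, 0.2719, 0.0421]
ft_force: [0.5, 0.3, -2.3]
tcp_pos: [0.6106, 0.2719, 0.0409]
ft_force: [-0.4, 1.0, -2.1]
tcp_pos: [0.6108, 0.2719, 0.0406]
ft_force: [-4.4, -1.2, 7.1]
```

```bash
python3 -m inch '{"offset":[[0,0,0],[0,0,0],[0,0,-0.06],[0,0,-0.12],[0.02,-0.05,-0.13],[0.04,-0.105,-0.13],[0.06,-0.16,-0.13],[0.08,-0.21,-0.13]],"dr":[[0,0,0],[0,0,0],[0,0,0],[0,0,0],[0,0,0],[0,0,0],[0,0,0],[0,0,0]],"grip":[0.6,1,1,1,1,1,1,1]}' 20 | grep tcp
python3 -m inch '{"offset":[[0.02,-0.05,0],[0.04,-0.11,0],[0.06,-0.17,0],[0.08,-0.22,0],[0.1,-0.28,0],[0.117,-0.34,0.03],[0.117,-0.368,0.08],[0.117,-0.368,0.08]],"dr":[[0,0,0],[0,0,0],[0,0,0],[0,0,0],[0,0,0],[0,0,0],[0,0,0],[0,0,0]],"grip":[1,1,1,1,1,1,1,1]}' 20 | grep tcp
python3 - <<'E'
from h import *
for c in("top","scene"):
    p=capture(c)
    print(c,"tray",rimfit(p,np.array((.609,.27)),.060),"board",rimfit(p,np.array((.598,-.005)),.096),"last",rimfit(p,np.array((.413,-.306)),.036))
print(rel((.4138,-.3065,.015)))
E
```

```text
tcp_pos: [0.53, 0.06, 0.1701]
tcp_pos: [0.4111, -0.308, 0.0869]
top tray ([0.6084, 0.2694], 69) board ([0.5955, -0.0054], 65) last None
scene tray ([0.6112, 0.2705], 120) board ([0.5984, -0.0045], 114) last ([0.4155, -0.3061], 79)
('off', [0.0, -0.0002, 0.0752], 'dr', [-0.0, -0.0, -0.0])
```

Stacks are both fine. Grip the last bowl and feel it too.

```bash
python3 -m inch '{"offset":[[0,0,0.03],[0,0,0.065],[0,0,0.074],[0,0,0.074],[0,0,0.074],[0,0,0.074],[0,0,0.074]],"dr":[[0,0,0],[0,0,0],[0,0,0],[0,0,0],[0,0,0],[0,0,0],[0,0,0]],"grip":[1,1,1,1,0.3,0.3,0.3]}' 20
python3 -m inch '{"offset":[[0,0,-0.04],[0,0,-0.08],[-0.05,0.02,-0.10],[-0.10,0.04,-0.10],[-0.15,0.045,-0.10],[-0.203,0.045,-0.1],[-0.203,0.045,-0.1],[-0.203,0.045,-0.03]],"dr":[[0,0,0],[0,0,0],[0,0,0],[0,0,0],[0,0,0],[0,0,0],[0,0,0],[0,0,0]],"grip":[0.3,0.3,0.3,0.3,0.3,0.3,0.3,0.3]}' 30
python3 -m inch '{"offset":[[0,0,0.01],[0,0,0.0115],[0,0,0.0115],[0,0,0.0115]],"dr":[[0,0,0],[0,0,0],[0,0,0],[0,0,0]],"grip":[0.3,0.3,0.3,0.3]}' 30 | egrep 'ft_force|tcp'
for i in 1 2; do python3 -m inch '{"offset":[[0,0,0.001],[0,0,0.001]],"dr":[[0,0,0],[0,0,0]],"grip":[0.3,0.3]}' 30; done | egrep 'ft_force|tcp'
```

```text
time: 63.5
tcp_pos: [0.4144, -0.3063, 0.0165]
orientation: [-0.001, 3.141, -0.0]
ft_force: [-0.7, -0.1, 10.0]
grip_width: 0.0686
grasp_force: 19.9
time: 64.5
tcp_pos: [0.6194, -0.2625, 0.0562]
orientation: [-0.002, 3.135, -0.004]
ft_force: [0.8, -0.3, -3.6]
grip_width: 0.0683
grasp_force: 29.8
tcp_pos: [0.6177, -0.2614, 0.0437]
ft_force: [-0.1, 0.1, -2.8]
tcp_pos: [0.6171, -0.2611, 0.0412]
ft_force: [0.6, -0.2, -2.5]
tcp_pos: [0.617, -0.2611, 0.0399]
ft_force: [-0.5, -0.0, -1.8]
```

```bash
python3 -m inch '{"offset":[[0,0,0.004],[0,0,0.0065],[0,0,0.0065]],"dr":[[0,0,0],[0,0,0],[0,0,0]],"grip":[0.3,0.3,0.3]}' 30 | egrep 'ft_force|tcp'
for i in 1 2 3; do python3 -m inch '{"offset":[[0,0,0.001],[0,0,0.001]],"dr":[[0,0,0],[0,0,0]],"grip":[0.3,0.3]}' 30; done | egrep 'ft_force|tcp'
```

```text
tcp_pos: [0.6168, -0.2611, 0.0332]
ft_force: [-0.0, 0.5, -2.2]
tcp_pos: [0.6171, -0.2612, 0.0327]
ft_force: [-0.2, -0.5, -0.0]
tcp_pos: [0.6176, -0.2615, 0.0326]
ft_force: [-2.7, 1.7, 12.2]
tcp_pos: [0.618, -0.2617, 0.0325]
ft_force: [-5.1, 2.7, 22.4]
```

```bash
for i in 1 2 3; do python3 -m inch '{"offset":[[0,-0.004,0],[0,-0.008,0],[0,-0.012,0]],"dr":[[0,0,0],[0,0,0],[0,0,0]],"grip":[0.3,0.3,0.3]}' 30; done | egrep 'ft_force|tcp|time'
```

```text
time: 67.0
tcp_pos: [0.6189, -0.273, 0.0325]
ft_force: [0.7, 5.9, 20.5]
time: 67.38
tcp_pos: [0.6189, -0.285, 0.0325]
ft_force: [0.4, 5.5, 20.3]
time: 67.75
tcp_pos: [0.6189, -0.297, 0.0325]
ft_force: [-0.8, 5.1, 19.8]
```

```bash
python3 -m inch '{"offset":[[0,0,-0.05],[0,0,-0.11],[0,0.03,-0.14],[0,0.09,-0.14],[0,0.15,-0.14],[0,0.21,-0.14],[0.005,0.27,-0.14],[0.008,0.33,-0.14]],"dr":[[0,0,0],[0,0,0],[0,0,0],[0,0,0],[0,0,0],[0,0,0],[0,0,0],[0,0,0]],"grip":[0.3,0.3,0.3,0.3,0.3,0.3,0.3,0.3]}' 20 | grep tcp
python3 -m inch '{"offset":[[0,0.06,0],[0,0.12,0],[0,0.18,0],[0,0.23,0],[0,0.238,0],[0,0.238,0.03],[0,0.238,0.06],[0,0.238,0.06]],"dr":[[0,0,0],[0,0,0],[0,0,0],[0,0,0],[0,0,0],[0,0,0],[0,0,0],[0,0,0]],"grip":[0.3,0.3,0.3,0.3,0.3,0.3,0.3,0.3]}' 20 
python3 - <<'E'
from h import *
p=capture("scene")
print(rel((.6105,.271,.063)))
z=get_obs()["tcp_pos"][2]+.0195
print("tray",rimfit(p,np.array((.609,.27)),.060),"held",rimfit(p,np.array((.609,.27)),z))
E
```

```text
tcp_pos: [0.6084, 0.0349, 0.1706]
time: 69.75
tcp_pos: [0.6077, 0.2697, 0.1088]
orientation: [-0.0, -3.139, 0.003]
ft_force: [0.5, 0.1, -1.0]
grip_width: 0.0684
grasp_force: 19.8
('off', [-0.0019, 0.001, 0.0475], 'dr', [-0.1, -0.0, -0.0])
tray ([0.6113, 0.2704], 102) held ([0.6088, 0.2682], 138)
```

```bash
python3 -m inch '{"offset":[[-0.002,0.001,0.015],[-0.002,0.001,0.03],[-0.002,0.001,0.042],[-0.002,0.001,0.046],[-0.002,0.001,0.046]],"dr":[[0,0,0],[0,0,0],[0,0,0],[0,0,0],[0,0,0]],"grip":[0.3,0.3,0.3,0.3,0.3]}' 20 | egrep "ft_f|tcp"
for i in 1 2 3; do python3 -m inch '{"offset":[[0,0,0.001],[0,0,0.001]],"dr":[[0,0,0],[0,0,0]],"grip":[0.3,0.3]}' 20; done | egrep 'ft_force|tcp'
```

```text
tcp_pos: [0.6107, 0.2718, 0.0643]
ft_force: [0.3, 0.1, -1.1]
tcp_pos: [0.6108, 0.272, 0.0637]
ft_force: [0.2, 0.3, -0.9]
tcp_pos: [0.6107, 0.2719, 0.0625]
ft_force: [-1.1, 0.2, -1.9]
tcp_pos: [0.6106, 0.2718, 0.0614]
ft_force: [0.3, -1.1, -1.2]
```

```bash
python3 -m inch '{"offset":[[0,0,0.001],[0,0,0.001]],"dr":[[0,0,0],[0,0,0]],"grip":[0.3,0.3]}' 20 | egrep 'ft_force|tcp'
python3 -m inch '{"offset":[[0,0,0.0005],[0,0,0.0005]],"dr":[[0,0,0],[0,0,0]],"grip":[0.3,0.3]}' 20 | egrep 'ft_force|tcp'
```

```text
tcp_pos: [0.6108, 0.2719, 0.0606]
ft_force: [-0.4, -0.1, 1.2]
tcp_pos: [0.6109, 0.2719, 0.0605]
ft_force: [-2.9, -0.7, 8.9]
```

```bash
python3 -m inch '{"offset":[[0,0,0],[0,0,0],[0,0,-0.06],[0,0,-0.12],[0.05,0,-0.14],[0.10,0,-0.14],[0.15,0,-0.14],[0.2,0,-0.14]],"dr":[[0,0,0],[0,0,0],[0,0,0],[0,0,0],[0,0,0],[0,0,0],[0,0,0],[0,0,0]],"grip":[0.6,1,1,1,1,1,1,1]}' 20 | grep tcp
python3 - <<'E'
from h import *
for c in("top","scene"):
    p=capture(c);save(p,c+"9.png")
    P=pts(p);P=P.reshape(-1,3)
    for n,xy,z in(("tray",(.61,.27),.08),("board",(.597,-.005),.096)):
        k=np.hypot(*(P[:,:2]-xy).T)<.034
        print(c,n,rimfit(p,np.array(xy),z),np.percentile(P[k,2],98).round(3))
im=cv2.imread("pics/scene9.png")[130:260,90:420]
cv2.imwrite("pics/s9.png",cv2.resize(im,None,fx=2.4,fy=2.4,interpolation=cv2.INTER_CUBIC))
E
```

```text
tcp_pos: [0.409, 0.2717, 0.1998]
top tray ([0.6088, 0.2696], 70) 0.083
top board ([0.5955, -0.0055], 71) 0.098
scene tray ([0.6113, 0.2706], 114) 0.08
scene board ([0.5985, -0.0047], 115) 0.097
```

View pics/s9.png

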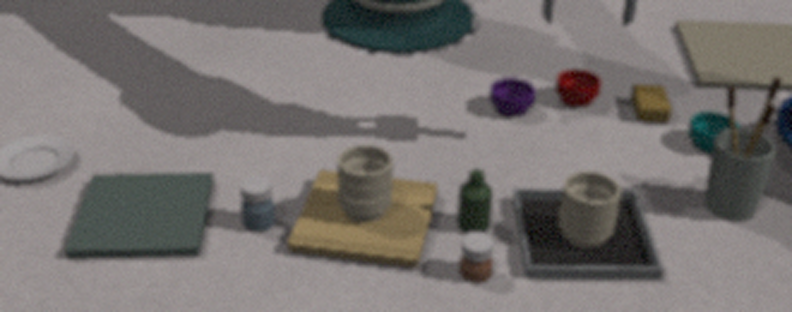

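The picture shows three nested bowls on the board at (365,185) and three in the tray at (590,210), with the bystanders where they were. Both rims are at the height expected for fully seated stacks of three, so I'm handing in.

```bash
python3 -c "
from cell import *
print(sign_off())"
```

```text
the job is handed in; nothing more can be done
None
```

I handed the job in at about 73 s with three smooth-footed bowls (drag about 0.08) nested on the ware board and three rough-footed ones nested in the tray; the rough ones read only about 0.25, not the 0.45–0.9 stated, but the two groups were clearly separate, both stacks measured fully seated, and `sign_off()` returned no verdict.

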